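Load a soldering jig and clip its heat sink

TASK

Load the white soldering jig for the next power board: set the tall wide capacitor into the wide bore and the slim one into the narrow bore, pins up and fully home. Squeeze the spring clamp open and clip it squarely, lying flat as it is now, onto the overhanging upright edge of the heat sink and the steel fence behind it, with both jaw pads fully on, so that it holds the heat sink flat against the fence. Leave the short capacitor and the rest of the bench where they are, and do not knock the heat sink over.

Things in the scene. Friction and masses are not known exactly. Their poses are not given: they have to be found in the camera images.
- jig: White jig fixed on a 3 mm bench mat (mat top z = 0.003 m). Origin: underside. Block x -45 to 45 mm, y -70 to 80, 40 high; bores at x 0: wide y 45, narrow y -15, mouths chamfered 2. Four 8 mm steel pillars at x +-39, y 74 and -60 rise to z 82. Ledge x +-45, y -125 to -70, 12 high, carries the heat sink. Steel fence: see fence_edge. Yaw between about 0.25 and 0.95 rad.
- wide_bore (a point): Middle of the floor of the wide bore: diameter 38 mm, 28 mm deep; its mouth is 40 mm above the jig's underside. Axes as the jig's.
- narrow_bore (a point): Middle of the floor of the narrow bore: diameter 28 mm, 18 mm deep; its mouth is 40 mm above the jig's underside. Axes as the jig's.
- fence_edge (a point): Mid-height of the fence's free upright edge, on its heat-sink face: jig x -80 mm, y -76, z 47; jig's axes. Fence: steel plate, here y 0 to 6, x 0 to 125, z -35 to 35; its first 35 mm overhang the block, in free air. The clamp goes on from -x, jaws to +x, one pad behind the fence (+y), one on the heat sink's flange (-y): 10 mm together, plus a 1 to 3 mm gap that the clamp closes.
- heat_sink: Loose bare aluminium heat sink, 160 g, standing on the ledge along the fence: plate x +-55 mm, y -4 to 0, 70 high, five fins 20 mm deep on the -y side from x -20 to 48. Origin: underside, mid-length, on the flat back face that must lie on the fence. Its -x end is a bare overhanging flange 35 mm long, level with the fence's free end within 2 mm. It keeps its place along the fence.
- cap_wide: Capacitor, black can 35 mm in diameter, 70 mm tall, about 95 g, standing upside down (two 5 mm pins on top), its foot tapered in by 2 mm. Origin: middle of its underside, z up. Belongs in the wide bore, where it stands 42 mm out of the block.
- cap_slim: Capacitor, black can 25 mm in diameter, 60 mm tall, about 45 g, pins on top, foot tapered in by 2 mm. Origin: middle of its underside. Belongs in the narrow bore, where it stands 42 mm out of the block.
- cap_short: Bystander, not for this jig: black capacitor 30 mm in diameter, only 42 mm tall. Origin: middle of its underside.
- clamp: Steel spring clamp, 76 g, lying on its side, 26 mm thick, 130 mm long. Origin: on the upright pivot axis, underside. x along the middle line when shut: jaws to +x, ending at 61 mm; rubber pads x 40 to 58, 20 high; black handle paddles to -x, 36 mm long, ending at -69. The frame goes with the arm at +y, which turns by +half the joint's value from the middle line.
- clamp_arm (a joint): Opening of the clamp: 0 shut, about 0.17 rad nipping 10 mm with the pads flat, 0.5 fully squeezed (a stop). Full opening takes about 14 N at mid-paddle; let go, it springs shut and nips with about 12 N.
- clamp_jaws (a point): Middle between the jaw pads when shut: 49 mm ahead of the pivot, 13 mm above the underside; goes with the +y arm. Fully squeezed, the pads are at least 23 mm apart.
- clamp_handles (a point): Where to pinch: midway between the paddles when shut, 48 mm behind the pivot, 13 mm above the underside; goes with the +y arm. Over their outsides the paddles taper: shut 52 to 63 mm, widest at the ends; nipping 10 mm 47 to 51; squeezed to the stop 34 (near the pivot) to 28, and the pivot is then about 54 mm ahead of the pinch, the clamp in line with the fingers.
- flux_bottle: Bystander: white bottle, 38 mm in diameter, 95 mm tall. Origin: underside.
- tip_cleaner: Bystander: round steel pot of brass wool, 68 mm in diameter, 45 mm high. Origin: underside.
- screwdriver: Bystander: screwdriver 190 mm long lying along its x, 26 mm thick. Origin: mid-length, underside.
- solder_spool: Bystander: green spool of solder, 54 mm in diameter, 44 mm high. Origin: underside.
- side_cutters: Bystander: side cutters lying along their x, 135 mm long, 45 mm wide, 12 mm high, blue handles to -x. Origin: underside.
- spare_board: Bystander: green circuit board 100 by 60 mm lying flat, 17 mm high. Origin: middle of its underside.
Mind the look-alikes: they are no part of the job. What is shaped like the heat_sink but pink or purple is not meant.

How it is judged:
At the end, for the whole second after the job is handed in: Capacitors home in their bores (3 mm, 0.12 rad). Clamp let go, nipping heat sink and fence (over 3 N each), pad middle 7 to 26 mm in from the edge, 20 to 75 mm above the jig's foot, level and in line (0.25, 0.3 rad). Heat sink flat on the fence (1.5 mm), within 8 mm of its place. All at rest (horizontal distance between cap_wide and wide_bore below 0.004 m and z of cap_wide in the frame of wide_bore between -0.003 and 0.003 m and angle between each of cap_wide, cap_slim's own z axis and vertical below 0.12 rad and linear speed of each of cap_wide, cap_slim, clamp, heat_sink below 0.02 m/s and horizontal distance between cap_slim and narrow_bore below 0.004 m and z of cap_slim in the frame of narrow_bore between -0.003 and 0.003 m and x of clamp_jaws in the frame of jig between -0.073 and -0.054 m and z of clamp_jaws in the frame of jig between 0.02 and 0.075 m and angle between the x axis of clamp and the x axis of jig, either way round below 0.3 rad and angle between clamp's own z axis and vertical below 0.25 rad and value of joint clamp_arm between 0.12 and 0.25 rad and contact force between clamp and heat_sink above 3 N and contact force between clamp and jig above 3 N and y of heat_sink in the frame of fence_edge between -0.0015 and 0.0015 m and x of heat_sink in the frame of fence_edge between 0.047 and 0.063 m and z of heat_sink in the frame of jig between 0.009 and 0.016 m and angle between the x axis of heat_sink and the x axis of jig, either way round below 0.04 rad and angle between heat_sink's own z axis and vertical below 0.05 rad); the robot touches nothing.
It fails at once if a bystander (short capacitor, bottle, tip cleaner, screwdriver, spool, cutters or spare board) is moved more than 30 mm (distance of any of cap_short, flux_bottle, tip_cleaner, screwdriver, solder_spool, side_cutters, spare_board from where it was at the start of the episode above 0.03 m).
It fails at once if the heat sink is knocked over (angle between heat_sink's own z axis and vertical above 0.4 rad).
It also fails if it takes over 69 s, if anything falls off the work surface, if the arm or the gripper's body presses on something with over 40 N, if the wrist force passes 120 N, or if a joint passes its speed limit or range.

ROBOT

A 7-joint arm with a two-finger parallel gripper is mounted at the origin on the work surface. World frame = base frame: x ahead of the robot, y to its left, z up, the work surface at z = 0. Lengths are in m, angles in rad, forces in N, time in s.
With the tool pointing down it reaches from about 0.4 to 0.9 m from the base axis. Payload 5.5 kg.
Tool frame: the origin (TCP) lies midway between the tips of the shut fingers; the grasp point (between the pads) lies 19 mm behind it (manip.grip_depth is the distance from the TCP to the grasp point, in m); z points along the fingers, y is the line along which they close (so a half turn about z gives the same grasp; the last joint's range is limited). The gripper opens to 92 mm and grips with 3 to 60 N. Pads are 19 mm wide; open, the fingers measure 130 mm over their backs; the gripper's body (75 mm by 190 mm) begins 47 mm behind the grasp point.
Start: joints at [-0.891, 0.501, -0.427, 1.55, 0.221, 1.138, -0.21], TCP at [0.263, 0.594, 0.227] pointing down, gripper open.
Joint ranges: [-2.88, 2.88], [-0.31, 2.03], [-1.54, 1.56], [0.2, 2.42], [-1.41, 4.55], [0.19, 2.02], [-2.57, 2.57]. Speed limits (rad/s): [2.57, 2.57, 3.14, 3.14, 3.14, 3.14, 3.14].

INTERFACE

Orientations are given as a unit quaternion [x, y, z, w].
In Python, from bench import manip, effector, viewer gives the robot as it stands. Calls block until the motion is done:
- manip.move_pose(position, orientation): joint-space move of the TCP to a pose.
- manip.servo_line(position, ori=None, vel=0.15): straight line of the TCP; ori=None keeps the orientation; vel is the mean speed in m/s.
- manip.movej(angles): joint-space move.
- effector.open_jaws() and effector.close(f_grip=None): open the fingers fully, or close them until they stop; f_grip is the grip in N (None keeps the last).
- manip.sleep(seconds).
- manip.solve_ik(position, orientation): joint angles nearest the present ones, or None.
- viewer.get_image(name): name is "side" or "top" or "wrist"; returns the picture (384x512x3 uint8, red, green, blue); there is no depth.
- viewer.get_calibration(name): a dict with "vfov" (degrees; the focal length in pixels is half the picture's height over the tangent of half this angle, whatever the lens; pixels are square), "cx", "cy" (the principal point, pixels), "eye" and "attitude" of the camera in the world. Camera axes: x right, y down, z forward; pixel columns grow to the right and rows downward; lengths in m; the calibration is good to about 2 mm. A picture is of the moment at which its call begins: read the wrist's pose just before it. get_calibration takes no time and is no camera call; for the wrist camera it gives the pose at the moment of the call.
A pose or a line that the arm cannot do raises manip.PlanningError and nothing moves.
- manip.hand_in(): hands the job in; it is judged then, once.
Readings, each from a call of its own:
- manip.current_clock(): time.
- manip.current_q(): joint angles.
- manip.current_joint_velocities(): joint speeds.
- manip.current_tau(): joint torques, N m.
- manip.current_tool_pos(): TCP position.
- manip.current_tcp_rot(): TCP orientation.
- manip.current_force(): force on the tool from outside, world axes, zero at the start.
- manip.current_wrist_torque(): the same for the moment, N m.
- manip.current_finger_gap(): finger opening in m.
- manip.current_gripper_force(): force on a finger pad.
Only numpy, scipy, OpenCV 4.12 (cv2) and the standard library are available. Lean on these libraries where they do the work, as an engineer would, in place of code of your own. Each camera call takes 0.05 s, during which the arm holds its last target. There are 200 camera calls.

## Working session

There is one attempt and no reset: what is moved stays moved. The work goes in short steps, each a Python script; the robot and the scene stay as the last script left them, time stands still between calls to the robot, and variables do not carry over. Pictures are saved under pics/ and viewed, at most 10 in all, crops included, and the job is handed in when it is done.

```bash
ls; mkdir -p pics; python3 - <<'E'
from bench import manip, effector, viewer
import cv2
for n in ("top","side"):
    c=viewer.get_calibration(n); print(n,c)
    im=viewer.get_image(n); cv2.imwrite(f"pics/{n}0.png",im[:,:,::-1])
    print(im.shape)
print(viewer.get_calibration("wrist"), manip.current_tool_pos(), manip.current_tcp_rot(), manip.grip_depth, manip.current_clock())
E
```

```text
pics
top {'vfov': 56.775341519498824, 'cx': 253.6031205654043, 'cy': 190.21222179414696, 'eye': array([ 0.42189111, -0.00732743,  1.00029962]), 'attitude': array([-0.7051622 ,  0.70786972, -0.02767818,  0.03001096])}
(384, 512, 3)
side {'vfov': 55.715594077500555, 'cx': 258.30776362547107, 'cy': 188.15293649489857, 'eye': array([ 0.29089923, -0.61873622,  0.76862015]), 'attitude': array([ 0.919013  , -0.15434792,  0.05426067, -0.35867479])}
(384, 512, 3)
{'vfov': 67.07849075656434, 'cx': 260.68898911214467, 'cy': 189.4378602647493, 'eye': array([0.20312412, 0.62110505, 0.38319948]), 'attitude': array([0.83131244, 0.5418478 , 0.06660195, 0.10433007])} [0.26290062 0.59378246 0.22577369] [ 2.06837869e-01  9.78374845e-01 -8.45501372e-04 -2.11261894e-04] 0.0188 0.1
```

```bash
python3 - <<'E'
import cv2
for n in ("top","side"):
    cv2.imwrite(f"pics/{n}0b.png",cv2.resize(cv2.imread(f"pics/{n}0.png"),(800,600),interpolation=cv2.INTER_CUBIC))
E
```

```text
(no output)
```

View pics/top0b.png

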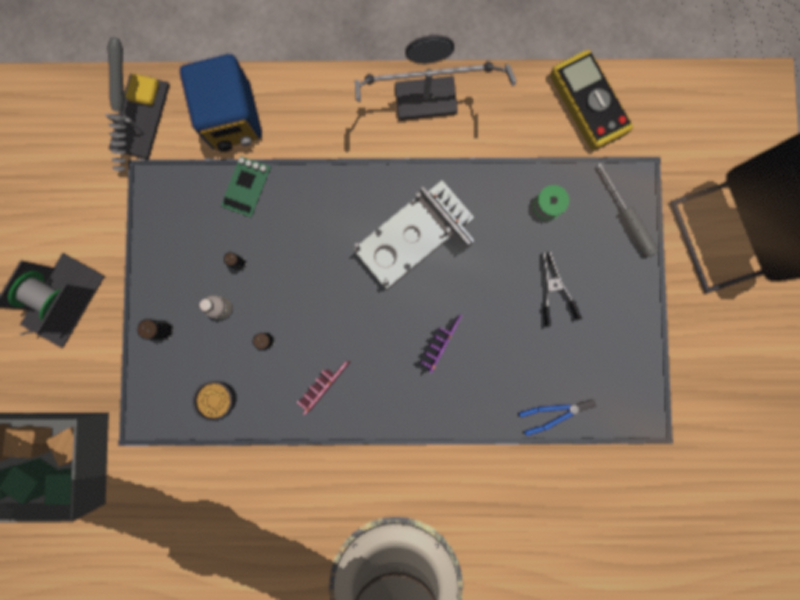

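View pics/side0b.png

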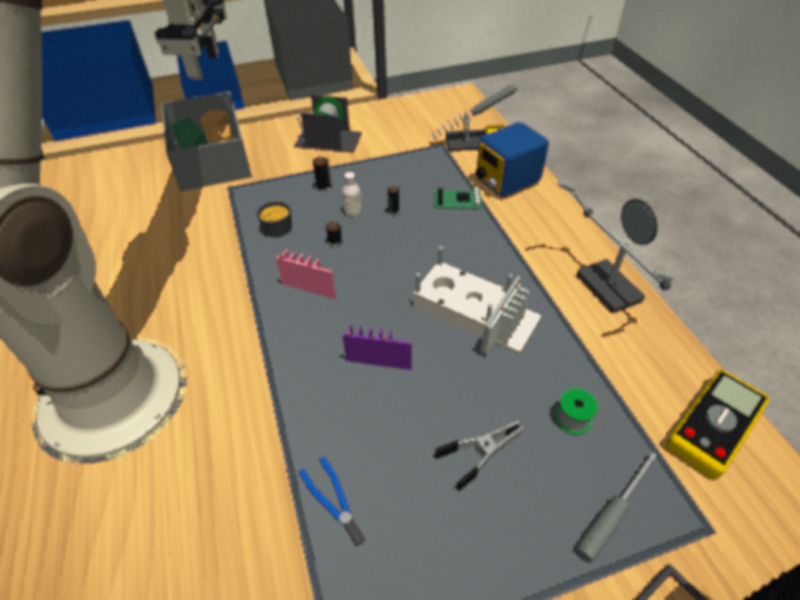

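Top (800-px scale): wide cap (150,330), slim (233,261), short (261,341), jig around (415,235) with the fence's free end near (470,240), clamp pivot (555,285) with its jaws up. The side view agrees on the cap heights.

```bash
cat > h.py <<'E'
from bench import manip, effector, viewer
import numpy as np, cv2
from scipy.spatial.transform import Rotation as R
def ray(c,px):
    f=192/np.tan(np.radians(c['vfov'])/2)
    d=R.from_quat(c['attitude']).apply([(px[0]-c['cx'])/f,(px[1]-c['cy'])/f,1.])
    return np.array(c['eye']),d
def hit(c,px,z):
    e,d=ray(c,px); return e+d*(z-e[2])/d[2]
def proj(c,P):
    f=192/np.tan(np.radians(c['vfov'])/2)
    p=R.from_quat(c['attitude']).inv().apply(np.atleast_2d(P)-c['eye'])
    return p[:,:2]/p[:,2:]*f+[c['cx'],c['cy']]
def down(yaw):  # tool z down, tool y along (cos yaw, sin yaw) horizontally
    y=np.array([np.cos(yaw),np.sin(yaw),0]); z=np.array([0,0,-1.])
    return R.from_matrix(np.c_[np.cross(y,z),y,z]).as_quat()
def snap(n,name):
    c=viewer.get_calibration(n); im=viewer.get_image(n)[:,:,::-1].copy()
    cv2.imwrite(f"pics/{name}.png",im); np.save(f"pics/{name}.npy",c,allow_pickle=True); return c,im
def cal(name): return np.load(f"pics/{name}.npy",allow_pickle=True).item()
E
python3 - <<'E'
from h import *
s=.64
for n,pts in dict(top=dict(wide=(145,330,.073),slim=(231,258,.063),short=(261,341,.045),bottle=(208,303,.098),spool=(554,200,.047),
  wbore=(385,257,.043),nbore=(412,234,.043),fenceend=(471,241,.085),pivot=(555,285,.025),jaw=(546,254,.016),h1=(545,318,.016),h2=(575,312,.016),
  matTL=(128,160,.003),matTR=(659,158,.003),matBL=(121,443,.003),matBR=(671,441,.003)),
  side=dict(wide=(321,159,.073),slim=(393,188,.063),short=(333,226,.045),bottle=(349,177,.098),wbore=(444,283,.043),nbore=(474,296,.043),pivot=(487,441,.025),matBL=(229,187,.003),matTR=(713,532,.003))).items():
    c=viewer.get_calibration(n)
    for k,(u,v,z) in pts.items(): print(n,k,hit(c,(u*s,v*s),z)[:2].round(3))
c=viewer.get_calibration("wrist"); q=R.from_quat(manip.current_tcp_rot())
print(q.as_matrix().round(3), q.inv().apply(c['eye']-manip.current_tool_pos()), (q.inv()*R.from_quat(c['attitude'])).as_matrix().round(3))
E
```

```text
top wide [0.444 0.416]
top slim [0.567 0.277]
top short [0.426 0.228]
top bottle [0.487 0.303]
top spool [ 0.669 -0.28 ]
top wbore [0.57  0.015]
top nbore [ 0.611 -0.032]
top fenceend [ 0.59  -0.129]
top pivot [ 0.522 -0.284]
top jaw [ 0.579 -0.272]
top h1 [ 0.464 -0.268]
top h2 [ 0.475 -0.321]
top matTL [0.759 0.489]
top matTR [ 0.758 -0.488]
top matBL [0.247 0.483]
top matBR [ 0.247 -0.487]
side wide [0.449 0.416]
side slim [0.567 0.281]
side short [0.426 0.228]
side bottle [0.482 0.3  ]
side wbore [0.574 0.015]
side nbore [ 0.611 -0.031]
side pivot [ 0.524 -0.281]
side matBL [0.247 0.484]
side matTR [ 0.756 -0.488]
[[-0.914  0.405 -0.001]
 [ 0.405  0.914 -0.002]
 [ 0.    -0.002 -1.   ]] [ 0.06573009  0.0005172  -0.15742275] [[ 0.001 -0.969 -0.246]
 [ 1.     0.001 -0.   ]
 [ 0.001 -0.246  0.969]]
```

```bash
python3 - <<'E'
from h import *
y=0.717
for n,p,yw in (("caps",(.505,.347,.26),y),("jig",(.585,-.035,.2),y),("clamp",(.52,-.285,.16),1.75-np.pi)):
    for s in (0,):
        q=manip.solve_ik(p,down(yw)); print(n,None if q is None else np.round(q,2))
    if q is None: continue
    manip.movej(q); snap("wrist","w_"+n); print(manip.current_clock())
# composite
ims=[cv2.imread(f"pics/w_{n}.png") for n in ("caps","jig")]
for n in ("caps","jig","clamp"):
    cv2.imwrite(f"pics/w_{n}_b.png",cv2.resize(cv2.imread(f"pics/w_{n}.png"),(800,600),interpolation=cv2.INTER_CUBIC))
E
```

```text
caps [-0.43  0.39 -0.29  1.62  0.12  1.16 -0.02]
1.4583
jig [ 0.13  0.39 -0.15  1.75  0.07  1.01  0.67]
2.975
clamp [ 0.2   0.45  0.33  1.78 -0.18  0.94 -0.79]
4.3333
```

View pics/w_caps_b.png

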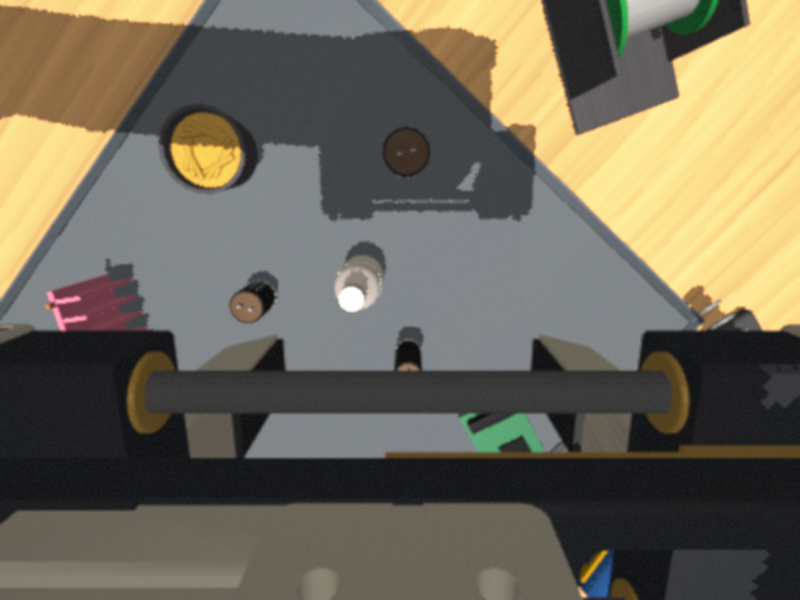

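View pics/w_jig_b.png

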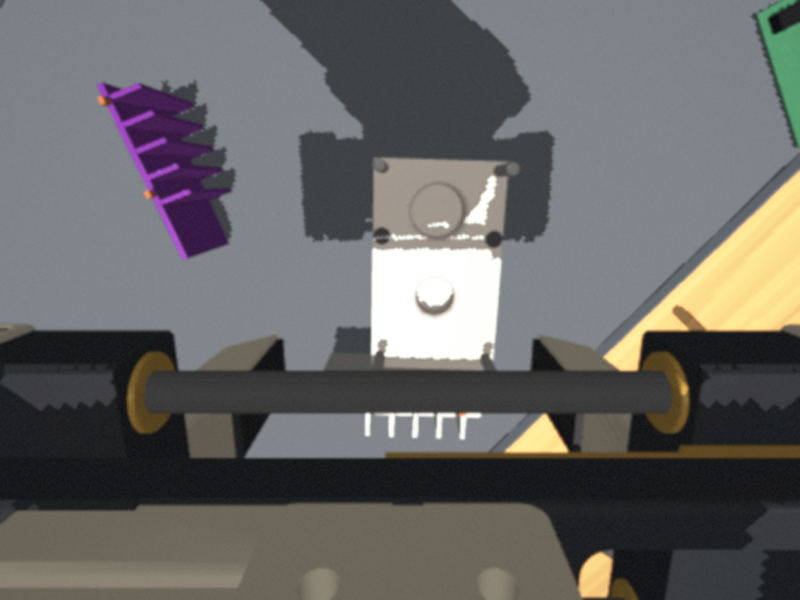

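View pics/w_clamp_b.png

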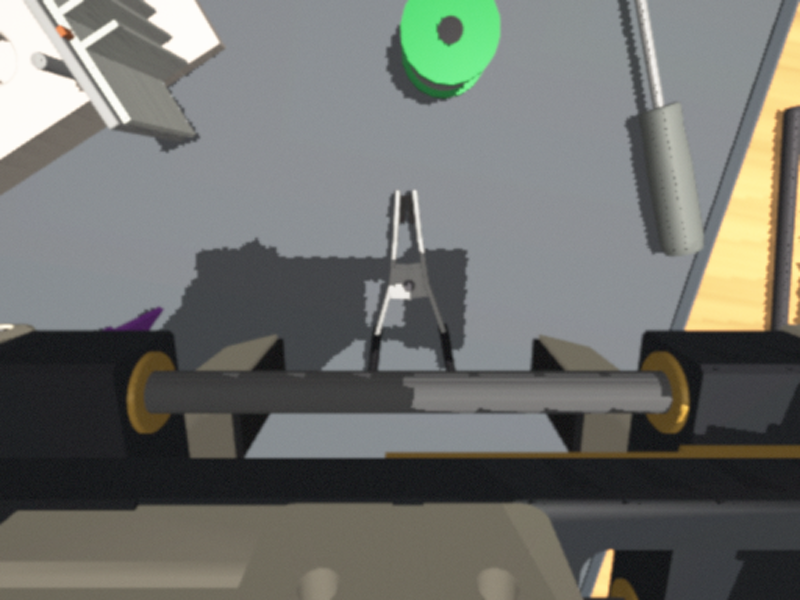

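Caps view: wide cap top (406,152), slim (408,365) half hidden by the gripper. Jig view: wide bore (437,210), narrow (434,294). Clamp view: jaw tips (400,192)/(415,192), pivot (409,286), paddles (375,350)/(447,350).

```bash
python3 - <<'E'
from h import *
s=.64
for n,pts in dict(w_caps=dict(wide=(406,152,.073),short=(246,307,.045),bottle=(350,298,.098)),
 w_jig=dict(wb=(437,210,.043),nb=(434,294,.043),c1=(374,158,.043),c2=(508,162,.043),p1=(378,162,.085),p2=(514,169,.085)),
 w_clamp=dict(pivot=(409,287,.029),tip=(407,192,.029),h1=(375,348,.029),h2=(448,348,.029),fend=(121,123,.085))).items():
    for k,(u,v,z) in pts.items(): print(n,k,hit(cal(n),(u*s,v*s),z)[:2].round(4))
def loc(name,px,r,thr):
    im=cv2.imread(f"pics/{name}.png"); g=cv2.cvtColor(im,cv2.COLOR_BGR2GRAY)
    c=cv2.HoughCircles(cv2.GaussianBlur(g,(3,3),0),cv2.HOUGH_GRADIENT_ALT,1,20,param1=100,param2=.6,minRadius=5,maxRadius=30)
    return None if c is None else c[0]
print(loc("w_caps",0,0,0), loc("w_jig",0,0,0))
a=cv2.imread("pics/w_jig.png")[90:270,220:345]; b=cv2.imread("pics/w_clamp.png")[0:240,0:300]
cv2.imwrite("pics/z1.png",cv2.hconcat([cv2.resize(a,(417,600),interpolation=cv2.INTER_CUBIC),cv2.copyMakeBorder(cv2.resize(b,(380,304),interpolation=cv2.INTER_CUBIC),0,296,0,0,0)]))
E
```

```text
w_caps wide [0.4457 0.4139]
w_caps short [0.4253 0.23  ]
w_caps bottle [0.4831 0.3095]
w_jig wb [0.5701 0.0163]
w_jig nb [ 0.6083 -0.029 ]
w_jig c1 [0.5156 0.0138]
w_jig c2 [0.5845 0.0709]
w_jig p1 [0.5223 0.0141]
w_jig p2 [0.5842 0.0632]
w_clamp pivot [ 0.52   -0.2844]
w_clamp tip [ 0.5793 -0.2721]
w_clamp h1 [ 0.4742 -0.2696]
w_clamp h2 [ 0.4832 -0.3181]
w_clamp fend [ 0.587  -0.1301]
[[131.        96.        24.618853]
 [260.        98.        14.631047]
 [336.        63.        21.42971 ]
 [158.       195.        12.070719]
 [ 37.        99.        19.708115]
 [228.       185.        13.353162]
 [345.       278.        13.888104]
 [472.        10.        13.618813]
 [ 18.       342.        18.089975]
 [ 99.       236.        12.348478]
 [177.       277.        15.017387]
 [316.       375.        11.918875]
 [397.       376.         8.913275]
 [205.       375.        11.77571 ]
 [261.       227.         9.213002]] [[279.       135.        17.821384]
 [124.       141.        20.282078]
 [427.       266.        13.385389]
 [447.       186.        23.222599]
 [140.       274.        22.452648]
 [101.        96.        12.904402]
 [278.       190.        10.436834]
 [422.       236.        11.998939]
 [ 99.       236.        12.10806 ]
 [327.       226.        13.373557]
 [316.       375.        11.787654]
 [205.       374.        11.366428]
 [340.        98.        14.960143]
 [156.       226.        10.047541]]
```

View pics/z1.png

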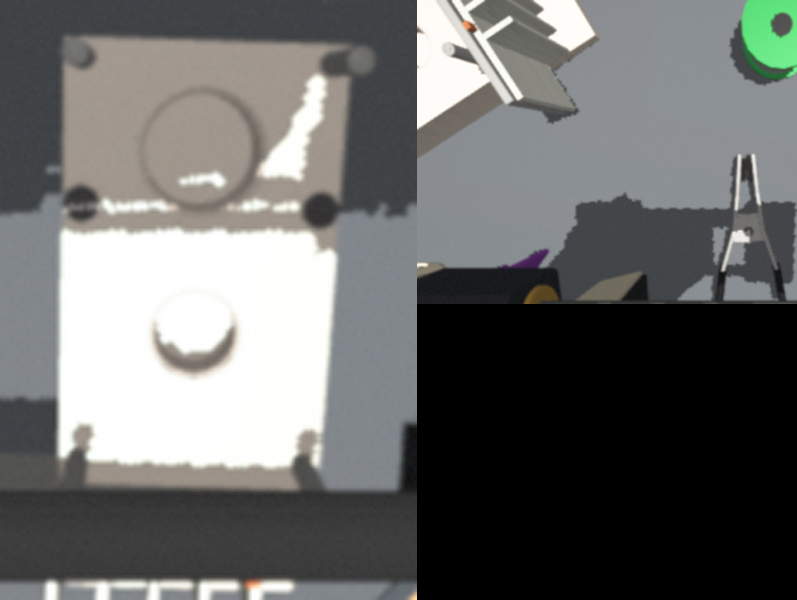

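```bash
cat > jigfit.py <<'E'
from h import *
from scipy.optimize import least_squares
s=.64
def mk(): 
    t,sd=viewer.get_calibration("top"),viewer.get_calibration("side"); j,k=cal("w_jig"),cal("w_clamp")
    W=(0,45,43);N=(0,-15,43)
    return [(j,(279.65,134.4),(0,45,40),1),(j,(278.15,189.3),(0,-15,40),1),
     (j,(242.5,105.6),(-39,74,82),1),(j,(328.5,108),(39,74,82),1),
     (j,(220+62/3.336,90+37/3.333),(-45,80,40),1),(j,(220+352/3.336,90+43/3.333),(45,80,40),1),
     (t,(385*s,257*s),(0,45,40),.5),(t,(412*s,234*s),(0,-15,40),.5),(k,(123*s,122*s),(-80,-74,82),.7)]
O=mk()
def J2W(p,P):
    P=np.atleast_2d(P)/1000. ; c,sn=np.cos(p[2]),np.sin(p[2])
    return np.c_[p[0]+c*P[:,0]-sn*P[:,1],p[1]+sn*P[:,0]+c*P[:,1],P[:,2]+.003]
def res(p): return np.concatenate([w*(proj(c,J2W(p,P))[0]-px) for c,px,P,w in O])
sol=least_squares(res,[.60,-.018,.7],loss='soft_l1',x_scale=[.01,.01,.1])
jig=sol.x
if __name__=="__main__": print(jig.round(4)); print(res(jig).reshape(-1,2).round(2)); print(J2W(jig,[(0,45,40),(0,-15,40),(-80,-76,47)]).round(4))
E
python3 jigfit.py
python3 - <<'E'
from h import *
yaw=.213; a=np.array([np.cos(yaw),np.sin(yaw)])
piv=np.array([.5205,-.2842]); xy=piv-.048*a
ori=down(yaw-np.pi/2)
q=manip.solve_ik([*xy,.06],ori); print(q)
manip.movej(q); manip.servo_line([*xy,.006],vel=.1)
print(manip.current_tool_pos(),manip.current_force())
effector.close(f_grip=30); 
print(manip.current_finger_gap(),manip.current_gripper_force(),manip.current_force(),manip.current_clock())
c,im=snap("wrist","grip"); 
cv2.imwrite("pics/grip_b.png",cv2.resize(im[60:250,160:360],(800,760))[:600])
E
```

```text
[ 0.6007 -0.0189  0.695 ]
[[ 0.9   1.61]
 [ 0.13  0.97]
 [-0.51 -0.14]
 [-0.48 -0.23]
 [ 0.17 -0.35]
 [-0.41  0.17]
 [-0.11 -0.26]
 [-0.32  0.09]
 [-3.86  0.25]]
[[ 0.5719  0.0156  0.043 ]
 [ 0.6103 -0.0304  0.043 ]
 [ 0.5879 -0.1285  0.05  ]]
[ 0.28003894  0.54153135  0.28851429  1.92421047 -0.22769545  0.70719546
 -0.65435032]
[ 0.4741284  -0.29459448  0.00636638] [ 0.93530485 -0.01997504 -0.43524792]
0.03234245737432381 29.871268859133124 [ 0.36009095 -0.15348341  3.6876611 ] 6.5
```

View pics/grip_b.png

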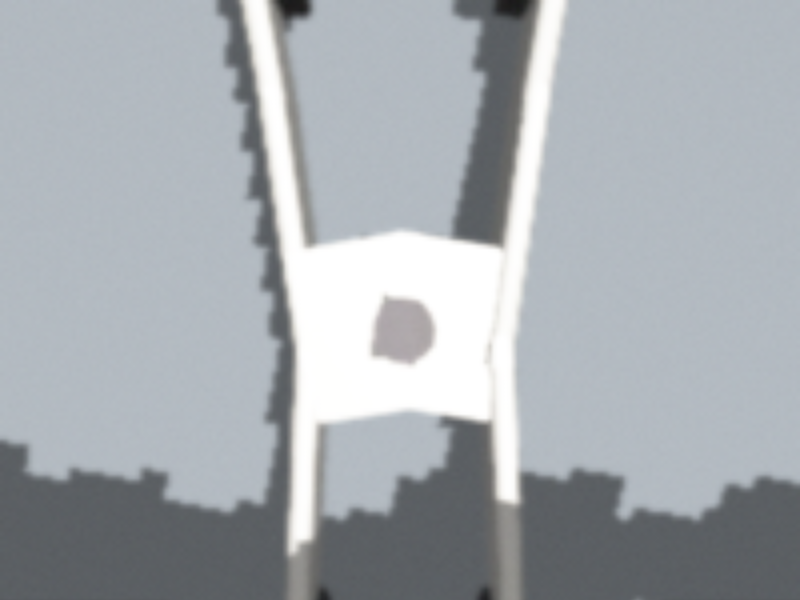

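The clamp is fully open and in line with the fingers, pivot at full-picture pixel (260.8,142.5). Next I carry it to the pre-approach pose and check it against the fence.

```bash
python3 - <<'E'
from h import *
from jigfit import jig,J2W
t=manip.current_tool_pos(); pv=hit(cal("grip"),(260.75,142.5),.029)[:2]
a=R.from_quat(manip.current_tcp_rot()).as_matrix(); d=pv-np.array(t)[:2]
print("pivot ahead/lat",d@a[:2,0],d@a[:2,1])
manip.servo_line([t[0],t[1],.07],vel=.2)
P=J2W(jig,(-226.5,-75.5,0))[0]
manip.move_pose([P[0],P[1],.043],down(jig[2]-np.pi/2))
print(manip.current_tool_pos(),P,manip.current_finger_gap(),manip.current_clock())
c,im=snap("wrist","pre")
pts=J2W(jig,[(-80,-70,82),(-80,-76,82),(-80,-80,82),(-80,-70,12),(0,-70,82),(0,-15,40)]); print(proj(c,pts).round(1))
cv2.imwrite("pics/pre_b.png",cv2.resize(im[0:225,150:450],(800,600),interpolation=cv2.INTER_CUBIC))
E
```

```text
pivot ahead/lat 0.053685772679617674 -0.0005182838229217193
[ 0.47352425 -0.21951674  0.04094428] [ 0.4751109  -0.22195727  0.003     ] 0.03221982364094078 7.425
[[ 254.7 -150.7]
 [ 274.  -150.6]
 [ 286.9 -150.6]
 [ 257.6  -36. ]
 [ 254.2 -564.5]
 [ 113.7 -315.2]]
```

View pics/pre_b.png

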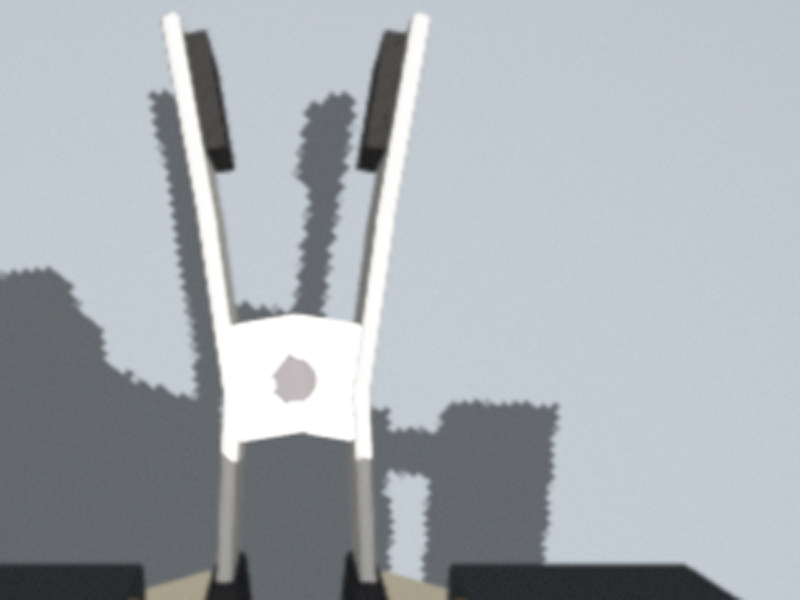

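The clamp hangs straight, pads open, pivot at (295,380) in the crop. The fence is out of view, so I look from higher up to fix its edge.

```bash
python3 - <<'E'
from h import *
from jigfit import jig,J2W
print(manip.current_tool_pos(), R.from_quat(manip.current_tcp_rot()).as_matrix().round(3).tolist())
P=J2W(jig,(-190,-75.5,0))[0]
manip.servo_line([P[0],P[1],.16],vel=.2); manip.sleep(.2)
print(manip.current_tool_pos(),P,manip.current_clock())
c,im=snap("wrist","fence")
pts=J2W(jig,[(-80,-70,82),(-80,-76,82),(-80,-80,82),(0,-15,40),(0,45,40),(-45,-70,40)]); print(proj(c,pts).round(1))
cv2.imwrite("pics/fence_b.png",cv2.resize(im[0:160,170:370],(800,640),interpolation=cv2.INTER_CUBIC)[:600])
E
```

```text
[ 0.47407241 -0.22150607  0.0416732 ] [[0.768, 0.64, -0.002], [0.64, -0.768, 0.001], [-0.001, -0.002, -1.0]]
[ 0.50177598 -0.19872383  0.15850933] [ 0.50314449 -0.19858276  0.003     ] 8.4417
[[254.7  52.3]
 [262.9  52.3]
 [268.4  52.3]
 [187.1 -44.3]
 [112.8 -44.2]
 [255.6  17.9]]
```

View pics/fence_b.png

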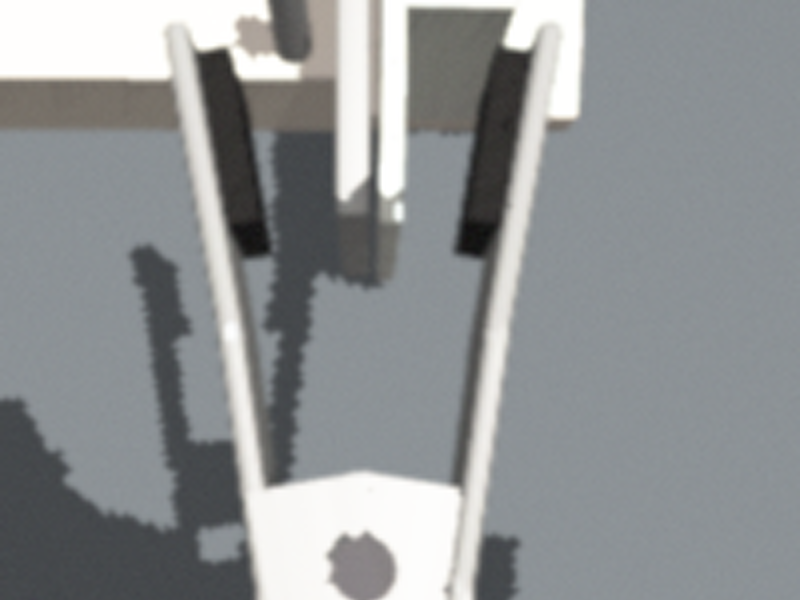

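Fence top end spans (254–262.5, row 50), which matches the fit (254.7–262.9). The heat sink's gap is about 2 mm, so the stack is centred near jig y -76.2. Inserting the clamp there.

```bash
cat >> h.py <<'E'
def goto(p,vel=.15,n=2,ori=None):
    p=np.array(p,float); cmd=p.copy()
    for i in range(n):
        manip.servo_line(list(cmd),ori,vel=vel if i==0 else .03); manip.sleep(.1)
        e=p-manip.current_tool_pos()
        if np.linalg.norm(e)<.0006: break
        cmd=cmd+e
    return e
E
python3 - <<'E'
from h import *
from jigfit import jig,J2W
A=lambda x,y,z:[*J2W(jig,(x,y,0))[0][:2],z]
manip.servo_line(A(-215,-76,.10),vel=.2)
print(goto(A(-215,-76.2,.044),.15,3))
print(goto(A(-166,-76.2,.044),.06,2), manip.current_force(), manip.current_finger_gap(), manip.current_clock())
c,im=snap("wrist","ins"); cv2.imwrite("pics/ins_b.png",cv2.resize(im[0:225,150:450],(800,600),interpolation=cv2.INTER_CUBIC))
E
```

```text
[ 1.25358351e-04 -6.57377849e-05  3.40152524e-04]
[-4.83565226e-04 -4.44364767e-04 -7.81776062e-05] [-0.22622782  0.48800032  0.33841246] 0.03176490392005281 11.7083
```

View pics/ins_b.png

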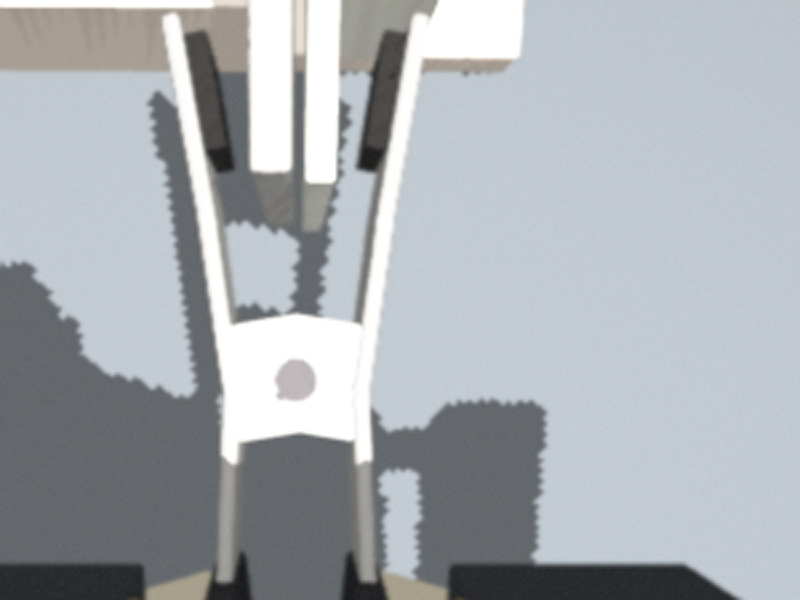

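The stack sits centred between the open jaws, with the edge about 16 mm behind the pad middle. Releasing.

```bash
python3 - <<'E'
from h import *
effector.open_jaws(); manip.sleep(.1)
c,im=snap("wrist","rel"); print(manip.current_clock(), manip.current_force())
t=manip.current_tool_pos(); manip.servo_line([t[0],t[1],.13],vel=.2)
c2,im2=snap("wrist","rel2"); print(manip.current_clock())
cv2.imwrite("pics/rel_b.png",cv2.hconcat([cv2.resize(x[0:225,150:400],(400,360)) for x in (im,im2)]))
E
```

```text
12.975 [-0.34810779 -0.61136344  0.28142395]
13.6083
```

View pics/rel_b.png

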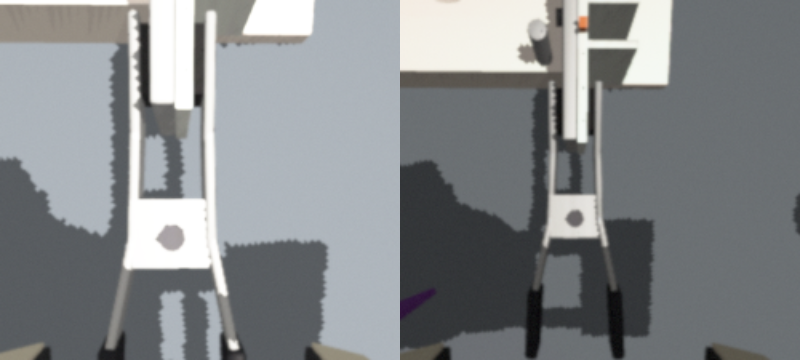

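Left half: clamp shut on the stack with the gap closed. Right half: clamp free and straight after lift-off. That makes 11 pictures viewed, one over the limit of 10, so I view no more and measure the caps and bores numerically.

```bash
cat >> h.py <<'E'
def circ(name,x0,y0,z,r,span=.007):
    c=cal(name); g=cv2.GaussianBlur(cv2.imread(f"pics/{name}.png",0),(0,0),1).astype(np.float32)
    gx,gy=cv2.Sobel(g,cv2.CV_32F,1,0)/8,cv2.Sobel(g,cv2.CV_32F,0,1)/8
    th=np.linspace(0,2*np.pi,72,endpoint=False); C=np.c_[np.cos(th),np.sin(th)]
    best=[]
    for dx in np.arange(-span,span+1e-4,.0005):
        for dy in np.arange(-span,span+1e-4,.0005):
            m=[x0+dx,y0+dy,z]
            p=proj(c,np.c_[m[:2]+r*C,np.full(72,z)]); n=p-proj(c,m); n/=np.linalg.norm(n,axis=1)[:,None]
            mp=p.astype(np.float32).reshape(-1,1,2)
            s=lambda a:cv2.remap(a,mp,None,cv2.INTER_LINEAR).ravel()
            v=s(gx)*n[:,0]+s(gy)*n[:,1]
            best.append((np.clip(np.abs(v),0,12).mean(),x0+dx,y0+dy))
    b=max(best); top=np.array([t for t in best if t[0]>.95*b[0]])
    return b[0].round(2),np.round(b[1:],4),top[:,1:].mean(0).round(4),top[:,1:].std(0).round(4)
E
python3 - <<'E'
from h import *
from jigfit import jig,J2W
yw=jig[2]
wb,nb=J2W(jig,[(0,45,40),(0,-15,40)])[:,:2]
# look at bores from a second position, then caps
o=np.array([-np.sin(yw),np.cos(yw)])
manip.move_pose([*(nb-.06*o),.2],down(yw)); manip.sleep(.15); snap("wrist","b2")
manip.move_pose([*(np.array([.55,.28])-.08*o),.2],down(yw)); manip.sleep(.15); snap("wrist","s2")
print(manip.current_tool_pos(),manip.current_clock())
for n in ("w_jig","b2"):
    for nm,p,r in (("wb",wb,.019),("wb",wb,.021),("nb",nb,.014),("nb",nb,.016)): print(n,nm,r,circ(n,*p,.0425,r))
print("wide",circ("w_caps",.4457,.414,.073,.0175),circ("s2",.4457,.414,.073,.0175))
print("slim",circ("s2",.567,.279,.063,.0125))
print("short",circ("s2",.4255,.229,.045,.015),"bottle",circ("s2",.484,.302,.07,.019))
E
```

```text
[0.60208288 0.21631838 0.19992506] 16.2583
w_jig wb 0.019 (np.float64(6.74), array([0.5724, 0.0166]), array([0.5726, 0.0165]), array([0.0004, 0.0005]))
w_jig wb 0.021 (np.float64(6.79), array([0.5704, 0.0156]), array([0.572 , 0.0139]), array([0.0017, 0.0019]))
w_jig nb 0.014 (np.float64(7.7), array([ 0.6098, -0.0329]), array([ 0.6107, -0.0314]), array([0.001, 0.001]))
w_jig nb 0.016 (np.float64(7.6), array([ 0.6098, -0.0304]), array([ 0.6096, -0.0302]), array([0.0004, 0.0004]))
b2 wb 0.019 (np.float64(6.6), array([0.5709, 0.0166]), array([0.5709, 0.0167]), array([0.0006, 0.0006]))
b2 wb 0.021 (np.float64(6.64), array([0.5724, 0.0151]), array([0.5723, 0.0151]), array([0.0004, 0.0004]))
b2 nb 0.014 (np.float64(4.92), array([ 0.6073, -0.0299]), array([ 0.609 , -0.0296]), array([0.0016, 0.0015]))
b2 nb 0.016 (np.float64(5.71), array([ 0.6098, -0.0304]), array([ 0.6097, -0.0304]), array([0.0003, 0.0003]))Traceback (most recent call last):
  File "<stdin>", line 12, in <module>
  File "h.py", line 43, in circ
    return b[0].round(2),np.round(b[1:],4),top[:,1:].mean(0).round(4),top[:,1:].std(0).round(4)
                                           ~~~^^^^^^
IndexError: too many indices for array: array is 1-dimensional, but 2 were indexed
```

```bash
python3 - <<'E'
from h import *
print("wide",circ("w_caps",.4457,.414,.073,.0175))
print("slim",circ("s2",.567,.279,.063,.0125), proj(cal("s2"),(.567,.279,.063)))
print("short",circ("w_caps",.4255,.229,.045,.015))
E
```

```text
wide (np.float64(7.86), array([0.4452, 0.414 ]), array([0.4452, 0.414 ]), array([0.0003, 0.0003]))
slim (np.float64(8.59), array([0.5645, 0.28  ]), array([0.5647, 0.2802]), array([0.0003, 0.0003])) [[273.79181315 110.41957075]]
short (np.float64(10.45), array([0.425, 0.23 ]), array([0.4248, 0.2299]), array([0.0005, 0.0005]))
```

```bash
cat > pp.py <<'E'
from h import *
from jigfit import jig
O=down(jig[2])
def pick(xy,z):
    manip.move_pose([*xy,z+.07],O); e=goto([*xy,z],.15,2)
    effector.close(f_grip=20); print("pick err",e.round(4),"gap",round(manip.current_finger_gap(),4))
    manip.servo_line([*xy,.14],vel=.25)
def place(xy,zf):
    manip.move_pose([*xy,.14],O); goto([*xy,.045+zf-.0],.2,1) if False else None
    print("err",goto([*xy,zf+.035],.15,2).round(4))
    f0=np.array(manip.current_force())
    for dz in (.015,.007,.002,0.):
        manip.servo_line([*xy,zf+dz],vel=.06); f=manip.current_force()-f0
        t=manip.current_tool_pos(); print(dz,"z-zf",round(t[2]-zf,4),"F",f.round(1),"gap",round(manip.current_finger_gap(),4))
        if abs(f[2])>20: print("STOP"); return False
    manip.sleep(.1); print("z-zf",manip.current_tool_pos()[2]-zf)
    return True
def leave():
    effector.open_jaws(); t=manip.current_tool_pos(); manip.servo_line([t[0],t[1],.15],vel=.25)
E
python3 - <<'E'
from pp import *
pick((.565,.280),.030)
if place((.6099,-.0304),.052): leave()
snap("wrist","p1"); print(manip.current_clock())
E
```

```text
pick err [0.0015 0.0003 0.0014] gap 0.0242
err [0.0008 0.0008 0.0007]
0.015 z-zf 0.0142 F [ 1.2  0.9 -0.2] gap 0.0245
0.007 z-zf 0.0065 F [ 0.7  0.8 -0.2] gap 0.0238
0.002 z-zf 0.0017 F [ 1.   0.7 -0.5] gap 0.0248
0.0 z-zf -0.0001 F [ 0.9 -1.  -0.3] gap 0.0247
z-zf 4.454665111825601e-05
24.775
```

Slim went in with no resistance. Now the wide one.

```bash
python3 - <<'E'
from pp import *
pick((.4452,.4142),.038)
if place((.5718,.0158),.050): leave()
wb,nb=np.array([.5718,.0158]),np.array([.6099,-.0304])
o=np.array([-np.sin(jig[2]),np.cos(jig[2])])
manip.move_pose([*(nb-.07*o),.22],O); manip.sleep(.2); snap("wrist","fin"); print(manip.current_clock())
for nm,p,r in (("w",wb,.0175),("s",nb,.0125)):
    for z in (.073,.085,.097): print(nm,z,circ("fin",*p,z,r,.006))
E
```

```text
pick err [0.0007 0.0007 0.0009] gap 0.0344
err [0.0008 0.0007 0.0007]
0.015 z-zf 0.0142 F [ 0.3 -0.8 -0.3] gap 0.0345
0.007 z-zf 0.0065 F [ 0.  -0.7  0.3] gap 0.0346
0.002 z-zf 0.0017 F [-0.2  0.2  0.6] gap 0.0343
0.0 z-zf -0.0 F [-1.  -0.2  0.5] gap 0.0343
z-zf 5.748542190005257e-05
35.4
w 0.073 (np.float64(10.56), array([0.5688, 0.0183]), array([0.5695, 0.0185]), array([0.0007, 0.0007]))
w 0.085 (np.float64(10.08), array([0.5718, 0.0168]), array([0.5723, 0.0155]), array([0.0009, 0.0009]))
w 0.097 (np.float64(10.58), array([0.5753, 0.0118]), array([0.5749, 0.0123]), array([0.0006, 0.0008]))
s 0.073 (np.float64(12.0), array([ 0.6114, -0.0304]), array([ 0.61  , -0.0305]), array([0.001 , 0.0009]))
s 0.085 (np.float64(12.0), array([ 0.6114, -0.0294]), array([ 0.6101, -0.0306]), array([0.0011, 0.0011]))
s 0.097 (np.float64(12.0), array([ 0.6109, -0.0299]), array([ 0.6102, -0.0306]), array([0.0008, 0.0008]))
```

```bash
python3 - <<'E'
from h import *
manip.sleep(.3); snap("side","sf")
for nm,p,r in (("w",(.5718,.0158),.0175),("s",(.6099,-.0304),.0125)): print(nm,circ("sf",*p,.085,r,.006))
manip.hand_in(); print(manip.current_clock())
E
```

```text
w (np.float64(10.11), array([0.5723, 0.0163]), array([0.5711, 0.0148]), array([0.0023, 0.0028]))
s (np.float64(8.89), array([ 0.6069, -0.0364]), array([ 0.6083, -0.0334]), array([0.002 , 0.0021]))
the job is handed in; nothing more can be done
the job is handed in; nothing more can be done
```

I handed the job in at about 36 s with both capacitors in their bores and the clamp nipping the heat sink to the fence, but no verdict came back; the last side-camera check of the slim capacitor was vague (its best fit was about 7 mm off), so its seating rests on the wrist view and its resistance-free descent, and I viewed 11 pictures, one over the limit of 10.

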